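# Clamp a shoe sole under the presser foot

### The job

Lay the larger of the two loose white shoe soles flat on the bed of the clamping machine, grey face up, with its long axis along the scribed line that runs under the foot, its heel towards the machine's robot side and its widest part (the ball) centred on the scribed cross beneath the raised presser foot, and let go of it. Then push the lever on the machine's head all the way down so that the foot clamps the sole, and leave it so. Leave the smaller sole and the steel tin where they are.

Things in the scene. Friction and masses are not known exactly. Their poses are not given: they have to be found in the camera images.
- sole: larger loose sole: rigid white plastic, thin grey inlay on its top face, 190 mm long, 18 thick, about 150 g. Origin: centre of underside; x to the toe, z up. In mm: round heel end at x = -95; parallel sides 54 apart from x = -68 to -30; waist 48 wide; ball 68 wide (widest) at x = +40; toe of radius 29 round (66, 3). Starts on the table to the robot's right, toe roughly ahead
- sole_ball (a point): point of the sole's underside at the centre of its widest part, 40 mm from the sole's origin towards the toe
- sole_heel (a point): point on the sole's top face in the middle of its straight-sided heel part (54 mm wide there), 55 mm from the origin towards the heel: a good place to grip across
- machine: white sewing-machine-shaped clamp, fixed. Origin at table level under the foot's axis; x away from the robot (toe side), y to the column, z up. In mm: bed top z = 30, x -150 to 90, y -75 to 285, open at -x, +x, -y. Column y 180 to 270, x -50 to 50. Arm x -38 to 38, z 130 to 195, from y = -30 to the column; nose under it (x -28 to 28, y -30 to 30) down to z = 112
- bed_mark (a point): centre of the scribed cross on the bed's top face (30 mm above the table), straight below the foot; one line of the cross runs along the machine's x, the other along y
- presser_foot: steel foot plate, 56 mm (x) by 36 (y) by 6, on a bar under the head. Origin: centre of its underside, 47 mm above the bed with the lever raised, at least 39 at the start. Sinks 34 mm per rad of lever, meets an 18 mm sole at about 0.85 rad; then its spring gives, clamping with 4 to 5 N at the end. With no sole it stops 13 mm above the bed
- lift_lever (a joint): angle of the lever, rad: 0 fully raised (pointing away from the robot and 57 degrees up), growing as it is pushed down to its stop at 1.0 (level, pointing to the machine's +x); starts at 0 to 0.2. Stiff pivot (0.25 N m, 3 to 6 N at the knob): stays wherever it is left
- lever_knob (a point): centre of the black ball knob, 30 mm across, at the lever's end, 90 mm from the pivot. The lever is a 10 mm steel rod that swings in the plane y = -48 mm of the machine, beside the head. Knob at 240 mm above the table when fully raised, 165 mm when down
- lever_pivot (a point): the lever's pivot, on the head's -y end face, machine frame (0, -48, 165) mm; the axis is the machine's y
- small_sole: bystander: the smaller sole of the same shape, 133 mm long, 48 mm wide, 14 mm thick, to be left alone; origin at the centre of its underside, x to the toe. It lies to the left or to the right of the larger one
- cement_tin: bystander: closed steel tin, 64 mm across, 85 mm high, standing ahead of the soles, beside the machine, to be left alone; origin at the centre of its base

How it is judged:
On the way:
1. the sole lies released and flat on the bed, heel towards the robot, its ball within 20 mm of the cross and its axis within 0.2 rad of the line, with the lever still raised (under 0.45 rad) (horizontal distance between sole_ball and bed_mark below 0.02 m and angle between the x axis of sole and the x axis of machine, either way round below 0.2 rad and x of sole_heel in the frame of machine below -0.05 m and angle between sole's own z axis and vertical below 0.08 rad and z of sole in the frame of machine between 0.026 and 0.034 m and contact force between the fingers and sole below 0.1 N and value of joint lift_lever below 0.45 rad), for 0.2 s.
At the end, for the whole second after the job is handed in: Lever above 0.9 rad; foot presses the sole with over 2 N; sole released, still, flat on the bed (height within 4 mm, tilt under 0.08 rad), heel point 50 mm or more to the robot side of the foot axis, ball within 20 mm of the cross, axis within 0.2 rad of the line (horizontal distance between sole_ball and bed_mark below 0.02 m and angle between the x axis of sole and the x axis of machine, either way round below 0.2 rad and x of sole_heel in the frame of machine below -0.05 m and angle between sole's own z axis and vertical below 0.08 rad and z of sole in the frame of machine between 0.026 and 0.034 m and contact force between the fingers and sole below 0.1 N and value of joint lift_lever above 0.9 rad and contact force between presser_foot and sole above 2 N and linear speed of sole below 0.01 m/s); the robot touches nothing.
It fails at once if the smaller sole or the tin is moved by more than 30 mm (distance of any of small_sole, cement_tin from where it was at the start of the episode above 0.03 m).
It also fails if it takes over 53 s, if anything falls off the work surface, if the arm or the gripper's body presses on something with over 40 N, if the wrist force passes 120 N, or if a joint passes its speed limit or range.

### The arm

A 7-joint arm with a two-finger parallel gripper is mounted at the origin on the work surface. World frame = base frame: x ahead of the robot, y to its left, z up, the work surface at z = 0. Lengths are in m, angles in rad, forces in N, time in s.
With the tool pointing down it reaches from about 0.4 to 0.875 m from the base axis. Payload 4.4 kg.
Tool frame: the origin (TCP) lies at the very end of the fingers, on their centre line; the grasp point (between the pads) lies 19 mm behind it; z points along the fingers, y is the line along which they close (so a half turn about z gives the same grasp; the last joint's range is limited). The gripper opens to 85 mm and grips with 20 to 120 N. Pads are 22 mm wide; open, the fingers measure 114 mm over their backs; the gripper's body (76 mm by 85 mm) begins 54 mm behind the grasp point. The pads swing forward as they close: fully open they stand 13 mm farther back than shut.
Start: joints at [-1.174, 0.628, 0.038, 1.517, -0.027, 0.996, -0.02], TCP at [0.29, 0.582, 0.231] pointing down, gripper open.
Joint ranges: [-3.06, 3.06], [-0.37, 2.12], [-1.25, 1.32], [0.18, 2.47], [-1.1, 4.24], [0.23, 1.98], [-2.94, 2.94]. Speed limits (rad/s): [2.57, 2.57, 3.14, 3.14, 3.14, 3.14, 3.14].

### API

Orientations are given as a 3x3 rotation matrix whose columns are the frame's x, y, z axes.
In Python, from workcell import status, eyes, r gives the robot as it stands. The module is installed in compiled form; this text tells all that it offers.
- The arm moves only by the tool servo_tool, never from a script. Its argument "steps" is a list of rows, each a list of 3 entries, a list of its own where there are three numbers: the shift along the world's x, y, z in mm, then the turn about the world's z in rad, then the finger opening in mm, from 0 to 85.4. A call has exactly 8 rows; each row shifts and turns the commanded pose from where the row before left it; what a row does not reach is not made up. A row lasts 1/12 s, in which the tool goes at most 41.7 mm and 7.16 degrees, less where a joint would pass 70% of its speed; a pose out of reach is approached as far as the arm can. A call with a gripper value outside its range is refused whole. The fingers move at their own pace and stop on an object; "squeeze" is the grip in N (left out, the last holds). Time passes only in rows, so rows that do not move let the fingers close, or fill a call up. It gives the time, the measured TCP pose, the force, the opening and the grip force at its end, in the units of the state.
- status.get_state(): the state, without advancing time (a new reading comes with each control period).
- eyes.snapshot(name): name is "scene" or "top" or "wrist"; returns a dict with "frame" (400x640x3 uint8, red, green, blue), "z_map" (400x640 float32, m along the optical axis (not along the pixel's ray), 0 where there is no reading), "mtx" (3x3 intrinsics, pixels), "R" (3x3) and "t" (3): a world point X has camera coordinates R X + t. Camera axes: x right, y down, z forward; pixel columns grow to the right and rows downward; lengths in m; the calibration is good to about 2 mm. A picture is of the moment at which its call begins.
- r.hand_in(): hands the job in; it is judged then, once.
The state is a dict: "time": time; "joints": joint angles; "qd": joint speeds; "tau": joint torques, N m; "eef_pos": TCP position; "tool_rot": TCP orientation; "contact_force": force on the tool from outside, world axes, zero at the start; "torque": the same for the moment, N m; "grip_width": finger opening in m; "grip_force": force on a finger pad.
Only numpy, scipy, OpenCV 4.12 (cv2) and the standard library are available. Lean on these libraries where they do the work, as an engineer would, in place of code of your own. Each camera call takes 0.05 s, during which the arm holds its last target. There are 200 camera calls.

## Working session

There is one attempt and no reset: what is moved stays moved. The work goes in short steps, Python scripts to look and compute and a tool call to move; the robot and the scene stay as the last step left them, time stands still between calls to the robot, and variables do not carry over. Pictures are saved under pics/ and viewed, at most 10 in all, crops included, and the job is handed in when it is done.

Besides the shell and the picture viewer there is one more tool, called as name(argument=value, ...), one argument or row to a line, values as JSON. servo_tool: Moves the arm, as the interface text tells. Its arguments: {"type":"object","properties":{"steps":{"type":"array","items":{"type":"array"}},"squeeze":{"type":"number"}},"required":["steps"]}

```bash
mkdir -p pics
python3 - <<'E'
from workcell import status, eyes
import cv2,numpy as np,pickle
for n in("top","scene"):
    s=eyes.snapshot(n); pickle.dump(s,open(n+'.pkl','wb')); cv2.imwrite(f'pics/{n}.png',s["frame"][:,:,::-1])
    print(n,s["mtx"].tolist(),np.round(s["R"],3).tolist(),s["t"])
print({k:np.round(v,3).tolist() for k,v in status.get_state().items()})
E
```

```text
top [[425.8961911142906, 0.0, 323.4215558502429], [0.0, 425.8961911142906, 204.88678766085638], [0.0, 0.0, 1.0]] [[0.021, -1.0, 0.005], [-0.987, -0.021, -0.16], [0.16, -0.001, -0.987]] [-0.1412837   0.58195902  0.97359651]
scene [[492.9529848104354, 0.0, 319.96101302987313], [0.0, 492.9529848104354, 196.23279477792406], [0.0, 0.0, 1.0]] [[-0.798, 0.603, -0.0], [0.525, 0.695, -0.492], [-0.296, -0.393, -0.87]] [ 0.51071763 -0.13985959  1.42199116]
{'time': 0.1, 'joints': [-1.174, 0.629, 0.038, 1.518, -0.027, 0.996, -0.02], 'qd': [0.001, -0.003, 0.002, 0.0, -0.001, -0.001, -0.0], 'tau': [0.003, -56.453, 1.231, -19.397, 0.011, 0.006, 0.0], 'eef_pos': [0.29, 0.581, 0.23], 'tool_rot': [[-0.895, 0.446, -0.001], [0.446, 0.895, -0.002], [-0.0, -0.002, -1.0]], 'contact_force': [0.788, 0.628, -0.235], 'torque': [-0.008, 0.025, -0.053], 'grip_force': 0.0, 'grip_width': 0.086}
```

View pics/top.png

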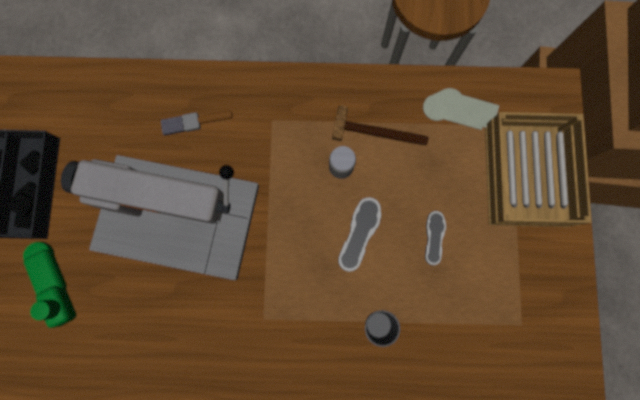

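View pics/scene.png

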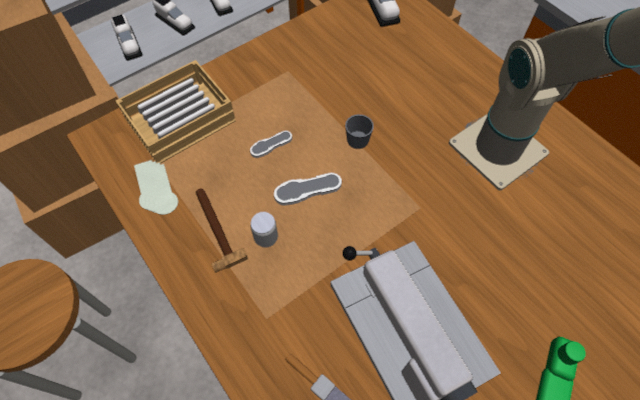

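The top view shows the large sole at about (360,235) with its toe up in the image, the small sole at (435,238) and the tin at (342,162). The bed's free end has corners at (258,183) and (237,278), and the knob is at (227,172). The scene view agrees.

```bash
cat > h.py <<'E'
import numpy as np,cv2,pickle
def ray(s,uv,z):
    uv=np.atleast_2d(np.array(uv,float)); C=-s["R"].T@s["t"]
    d=np.c_[uv,np.ones(len(uv))]@np.linalg.inv(s["mtx"]).T@s["R"]
    return C+d*((z-C[2])/d[:,2])[:,None]
def cloud(s):
    Z=s["z_map"]; v,u=np.mgrid[:400,:640]
    P=np.dstack([u*Z,v*Z,Z])@np.linalg.inv(s["mtx"]).T
    return (P-s["t"])@s["R"]
def comps(m,a=30):
    n,l,st,c=cv2.connectedComponentsWithStats(m.astype(np.uint8))
    return [(l==i,st[i],c[i]) for i in range(1,n) if st[i][4]>a]
E
python3 - <<'E'
from h import *
s=pickle.load(open('top.pkl','rb')); W=cloud(s); f=s["frame"].astype(int)
hsv=cv2.cvtColor(s["frame"],cv2.COLOR_RGB2HSV)
print("table z",np.median(W[300:320,280:340,2]))
m=(hsv[:,:,1]<50)&(hsv[:,:,2]>60)
m[:,:265]=0
for c,st,ce in comps(m&(np.arange(640)<480)[None,:]):
    print(st,ce,np.round(np.median(W[c],0),3))
    cn=max(cv2.findContours(c.astype(np.uint8),cv2.RETR_EXTERNAL,cv2.CHAIN_APPROX_NONE)[0],key=len)
    Pt=ray(s,cn[:,0],0.018)[:,:2]
    r=cv2.minAreaRect((Pt*1000).astype(np.float32)); print("rect",np.round(r[0],1),np.round(r[1],1),r[2],np.round(cv2.boxPoints(r)).tolist())
# bed
b=(abs(W[:,:,2]-.03)<.008)&(hsv[:,:,1]<70)&(np.arange(640)<265)[None,:]
for c,st,ce in comps(b,200):
    cn=max(cv2.findContours(c.astype(np.uint8),cv2.RETR_EXTERNAL,cv2.CHAIN_APPROX_NONE)[0],key=len)
    Pt=ray(s,cn[:,0],0.03)[:,:2]
    r=cv2.minAreaRect((Pt*1000).astype(np.float32)); print("bed",st,np.median(W[c],0),np.round(r[0],1),np.round(r[1],1),r[2],np.round(cv2.boxPoints(r)).tolist())
for u,v in[(227,171),(226,174)]: print("knob",W[v,u])
k=(hsv[:,:,2]<45)&(np.hypot(np.arange(640)[None]-227,np.arange(400)[:,None]-172)<14)
print("dark knob",k.sum(),np.argwhere(k).mean(0)[::-1],np.median(W[k],0))
cv2.imwrite('pics/crop.png',cv2.resize(s["frame"][140:290,60:270,::-1],None,fx=3.8,fy=3.8,interpolation=cv2.INTER_CUBIC))
E
```

```text
table z 0.0022942802102196977
[ 265    0  196   65 9147] [342.22400787  33.28402755] [ 1.499 -0.183 -0.748]
rect [1058.5 -220.6] [518.5 180.6] 89.89767456054688 [[968.0, -480.0], [1148.0, -480.0], [1149.0, 39.0], [969.0, 39.0]]
[455  22  25  44 556] [471.42985612  49.33093525] [ 1.42  -0.789 -0.747]
rect [1029.6 -498.1] [ 62.6 123.3] 87.8458251953125 [[967.0, -527.0], [1090.0, -532.0], [1092.0, -469.0], [969.0, -464.0]]
[ 424   89   56   40 1549] [453.21368625 107.68108457] [ 0.852 -0.46   0.009]
rect [ 853.9 -455.8] [148.8  90.8] 79.3678207397461 [[796.0, -521.0], [885.0, -537.0], [912.0, -391.0], [823.0, -374.0]]
[330 146  26  28 564] [342.05319149 159.41489362] [ 0.687 -0.17   0.086]
rect [ 706.1 -174.5] [69.9 62.8] 1.0471744537353516 [[671.0, -144.0], [672.0, -207.0], [742.0, -205.0], [740.0, -142.0]]
[ 338  198   43   73 1699] [359.68510889 233.08828723] [ 0.524 -0.218  0.02 ]
rect [ 519.5 -221.2] [ 66.5 189.5] 71.89785766601562 [[419.0, -223.0], [599.0, -282.0], [620.0, -219.0], [440.0, -160.0]]
[425 211  21  54 848] [434.59198113 236.95400943] [ 0.519 -0.402  0.016]
rect [ 515
[... 282 characters left out ...]
0.0], [271.0, -229.0]]
bed [ 20 150  21  23 203] [0.68275137 0.59887456 0.02599383] [681.7 593.7] [45.1 48.5] 43.84135437011719 [[649.0, 596.0], [682.0, 561.0], [715.0, 592.0], [681.0, 627.0]]
bed [ 114  155  110   37 1176] [0.6629291  0.24422135 0.03167684] [665.5 250.7] [281.5  36.2] 77.2266616821289 [[617.0, 117.0], [652.0, 109.0], [714.0, 384.0], [679.0, 392.0]]
bed [  90  178  168  102 8434] [0.50171668 0.20194983 0.03155583] [553.6 231.2] [361.  238.8] 79.75038146972656 [[404.0, 75.0], [639.0, 32.0], [703.0, 388.0], [468.0, 430.0]]
knob [0.615653   0.06052172 0.244949  ]
knob [0.60981255 0.06231629 0.24413465]
dark knob 141 [226.07801418 171.86524823] [0.61424886 0.06270589 0.24296169]
```

View pics/crop.png

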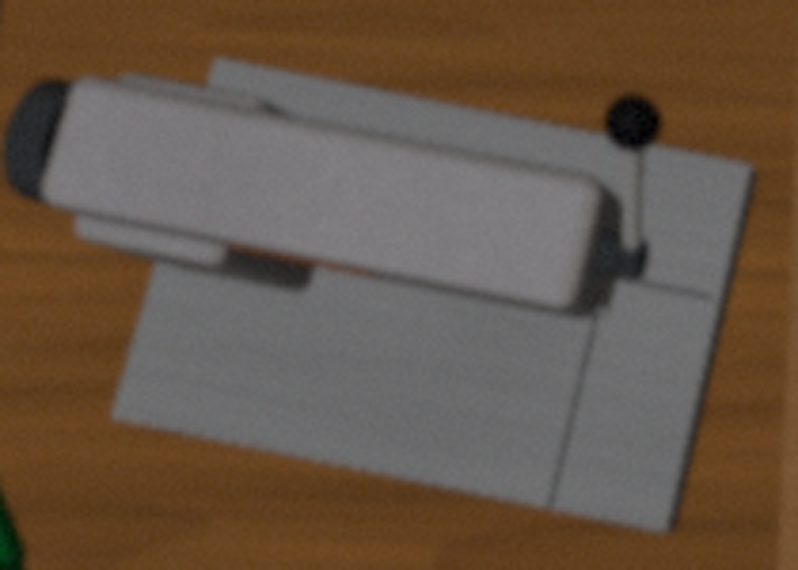

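The bed rectangle measures 361 x 239 mm against the given 360 x 240, so the machine origin is about (564,123) mm with yaw -0.179. The sole measures 189.5 x 66.5 mm, centred at about (520,-221) with yaw about -0.317. The crop shows both scribed lines, meeting under the head. I'm moving over the heel now.

servo_tool(
  steps=[
    [[18,-33,0],0.018,85],
    [[18,-33,0],0.018,85],
    [[18,-33,0],0.018,85],
    [[18,-33,0],0.018,85],
    [[18,-33,0],0.018,85],
    [[18,-33,0],0.018,85],
    [[18,-33,0],0.018,85],
    [[18,-33,0],0.018,85],
  ],
  squeeze=40,
)

```text
time: 0.77
eef_pos: [0.4345, 0.3158, 0.2311]
tool_rot: [[-0.95, 0.312, -0.0], [0.312, 0.95, -0.0], [0.0, -0.001, -1.0]]
contact_force: [0.5, 0.1, -1.0]
grip_width: 0.0851
grip_force: 0.0
```

servo_tool(
  steps=[
    [[2,-39,0],0,85],
    [[2,-39,0],0,85],
    [[2,-39,0],0,85],
    [[2,-39,0],0,85],
    [[2,-39,0],0,85],
    [[2,-39,0],0,85],
    [[2,-39,0],0,85],
    [[2,-39,0],0,85],
  ],
)

```text
time: 1.43
eef_pos: [0.4497, 0.0038, 0.2313]
tool_rot: [[-0.95, 0.313, -0.0], [0.313, 0.95, 0.0], [0.0, -0.0, -1.0]]
contact_force: [1.3, -0.5, -0.1]
grip_width: 0.085
grip_force: 0.0
```

servo_tool(
  steps=[
    [[3,-35,0],0,85],
    [[3,-35,0],0,85],
    [[3,-35,0],0,85],
    [[3,-35,0],0,85],
    [[3,-35,0],0,85],
    [[3,-34,0],0,85],
    [[0,0,0],0,85],
    [[0,0,0],0,85],
  ],
)

```text
time: 2.1
eef_pos: [0.4675, -0.2056, 0.2309]
tool_rot: [[-0.948, 0.318, -0.001], [0.318, 0.948, -0.0], [0.001, -0.001, -1.0]]
contact_force: [0.3, 0.6, 1.3]
grip_width: 0.085
grip_force: 0.0
```

Run:
```python
from workcell import status, eyes
from h import *
st=status.get_state(); print(st["time"],st["eef_pos"],np.round(st["tool_rot"],3).tolist())
s=eyes.snapshot("wrist"); cv2.imwrite('pics/w1.png',s["frame"][:,:,::-1]); pickle.dump(s,open('w1.pkl','wb'))
hsv=cv2.cvtColor(s["frame"],cv2.COLOR_RGB2HSV)
for c,q,ce in comps((hsv[:,:,1]<60)&(hsv[:,:,2]>60),300):
    cn=max(cv2.findContours(c.astype(np.uint8),cv2.RETR_EXTERNAL,cv2.CHAIN_APPROX_NONE)[0],key=len)
    P=ray(s,cn[:,0],0.018)[:,:2]*1000; r=cv2.minAreaRect(P.astype(np.float32))
    print(q,np.round(r[0]),np.round(r[1]),r[2],np.round(cv2.boxPoints(r)).tolist(),'z',np.median(cloud(s)[c][:,2]))
```

```text
2.1 [ 0.4675096  -0.20556052  0.23088927] [[-0.948, 0.318, -0.001], [0.318, 0.948, -0.0], [0.001, -0.001, -1.0]]
[ 138    0   94   77 2984] [ 299. -285.] [92. 68.] 71.36502075195312 [[252.0, -317.0], [317.0, -339.0], [347.0, -252.0], [282.0, -230.0]] z 0.0053960147598901675
[  554     6    86   237 16733] [531. 110.] [100. 246.] 80.0915298461914 [[402.0, 82.0], [644.0, 39.0], [661.0, 138.0], [419.0, 180.0]] z 0.029414735209265536
[ 289  132   57  153 6795] [ 517. -221.] [ 66. 190.] 71.8341064453125 [[416.0, -223.0], [596.0, -282.0], [617.0, -219.0], [437.0, -160.0]] z 0.018181809074239823
[ 148  202   65  119 3249] [ 528. -396.] [ 67. 164.] 75.02093505859375 [[440.0, -407.0], [599.0, -449.0], [616.0, -385.0], [457.0, -343.0]] z 0.014540867282265214
[417 263  43  58 698] [ 666. -104.] [98. 22.] 9.224871635437012 [[616.0, -101.0], [619.0, -123.0], [716.0, -108.0], [713.0, -85.0]] z 0.270394016211395
[ 377  292   49   87 2700] [ 721. -168.] [ 65. 142.] 73.92903137207031 [[644.0, -180.0], [780.0, -219.0], [799.0, -156.0], [662.0, -117.0]] z 0.07858577790588543
```

View pics/w1.png

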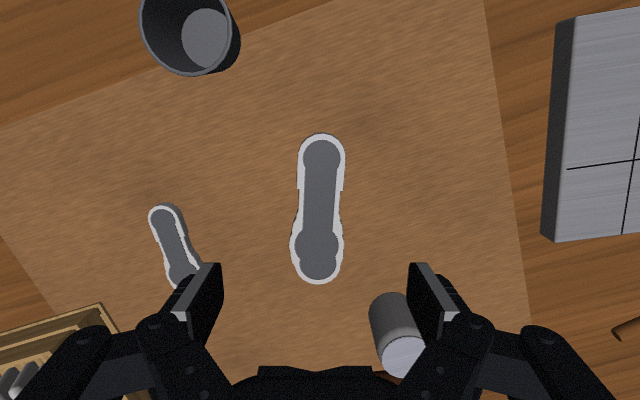

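The wrist view shows the sole clear from (321,133) to (317,284), the small sole to its left, the tin at (400,345), and the scribed cross at about (637,160) at the right edge. I'll refine the sole axis from the heel sides and check the cross.

Run:
```python
from h import *
s=pickle.load(open('w1.pkl','rb'))
hsv=cv2.cvtColor(s["frame"],cv2.COLOR_RGB2HSV)
m=[c for c,q,ce in comps((hsv[:,:,1]<60)&(hsv[:,:,2]>60),300) if 285<q[0]<295][0]
cn=max(cv2.findContours(m.astype(np.uint8),cv2.RETR_EXTERNAL,cv2.CHAIN_APPROX_NONE)[0],key=len)
P=ray(s,cn[:,0],0.018)[:,:2]*1000; c0=np.array([517,-221]); a=-0.317
R=np.array([[np.cos(a),-np.sin(a)],[np.sin(a),np.cos(a)]]); L=(P-c0)@R
print("x range",L[:,0].min(),L[:,0].max())
k=(L[:,0]>-68)&(L[:,0]<-30)
for sg in(1,-1):
    q=L[k&(sg*L[:,1]>0)]; print("side",sg,np.polyfit(q[:,0]+50,q[:,1],1))
b=L[(L[:,0]>25)&(L[:,0]<55)]; print("ball",b[:,1].min(),b[:,1].max())
print("lines", ray(s,[[637,160],[570,168],[625,230]],.03)*1000)
t=pickle.load(open('top.pkl','rb')); print(ray(t,[[204.7,273.7],[216.8,223.7],[231.1,215],[246.8,218.2]],.03)*1000)
```

```text
x range -95.0123500254621 94.52585547811908
side 1 [-0.0600303  31.68830223]
side -1 [ -0.02866051 -20.98982234]
ball -33.21695528797037 32.78569315922183
lines [[563.75417493 127.1522901   30.        ]
 [549.82208537  58.25685394  30.        ]
 [644.76906708 112.15489618  30.        ]]
[[416.20838588 149.13754951  30.        ]
 [535.98482457 127.70870188  30.        ]
 [557.92235539  94.35974021  30.        ]
 [550.91775926  55.93399927  30.        ]]
```

servo_tool(
  steps=[
    [[-1,4,-25],-0.024,85],
    [[0,3,-30],-0.024,85],
    [[0,0,-35],0,85],
    [[0,0,-35],0,85],
    [[0,0,-35],0,85],
    [[0,0,-30],0,85],
    [[0,0,-22],0,85],
    [[0,0,-12],0,85],
  ],
)

```text
time: 2.82
eef_pos: [0.4659, -0.1933, 0.0047]
tool_rot: [[-0.935, 0.356, -0.004], [0.356, 0.935, 0.003], [0.005, 0.001, -1.0]]
contact_force: [0.2, 0.8, -0.0]
grip_width: 0.0849
grip_force: 0.0
```

servo_tool(
  steps=[
    [[0,0,-3],0,85],
    [[0,0,0],0,70],
    [[0,0,0],0,45],
    [[0,0,0],0,40],
    [[0,0,0],0,40],
    [[0,0,0],0,40],
    [[0,0,0],0,40],
    [[0,0,0],0,40],
  ],
  squeeze=50,
)

```text
time: 3.48
eef_pos: [0.4681, -0.1962, 0.0058]
tool_rot: [[-0.934, 0.358, 0.002], [0.358, 0.934, -0.0], [-0.002, 0.001, -1.0]]
contact_force: [-0.5, 1.7, 8.0]
grip_width: 0.0527
grip_force: 52.8
```

The grip is good at 52.7 mm. Next I lift, turn into line with the bed, and stop short of the foot to check.

servo_tool(
  steps=[
    [[0,0,10],0,40],
    [[0,0,16],0,40],
    [[0,0,16],0,40],
    [[0,15,0],0.04,40],
    [[0,25,0],0.05,40],
    [[0,30,0],0.05,40],
    [[1,35,0],0.05,40],
    [[1,30,0],0,40],
  ],
)

```text
time: 4.15
eef_pos: [0.4686, -0.0585, 0.0465]
tool_rot: [[-0.985, 0.172, -0.0], [0.172, 0.985, 0.001], [0.0, 0.001, -1.0]]
contact_force: [0.2, 0.5, -1.2]
grip_width: 0.0521
grip_force: 52.4
```

servo_tool(
  steps=[
    [[0,30,0],0,40],
    [[0,20,0],0,40],
    [[0,10,0],0,40],
    [[0,0,0],0,40],
    [[0,0,0],0,40],
    [[0,0,0],0,40],
    [[0,0,0],0,40],
    [[0,0,0],0,40],
  ],
)

```text
time: 4.82
eef_pos: [0.4692, -0.003, 0.0463]
tool_rot: [[-0.984, 0.179, 0.0], [0.179, 0.984, -0.001], [-0.0, -0.001, -1.0]]
contact_force: [0.7, 0.3, -2.0]
grip_width: 0.0523
grip_force: 52.3
```

Run:
```python
from workcell import status, eyes
from h import *
st=status.get_state(); print(st["time"],st["eef_pos"],np.round(st["tool_rot"],3).tolist(),st["grip_width"])
for n in("top","scene","wrist"):
    s=eyes.snapshot(n); pickle.dump(s,open(n+'2.pkl','wb'))
    if n!="scene": cv2.imwrite(f'pics/{n}2.png',s["frame"][:,:,::-1])
```

```text
4.8167 [ 0.46916112 -0.00302419  0.04634431] [[-0.984, 0.179, 0.0], [0.179, 0.984, -0.001], [-0.0, -0.001, -1.0]] 0.052309676584314346
```

View pics/top2.png

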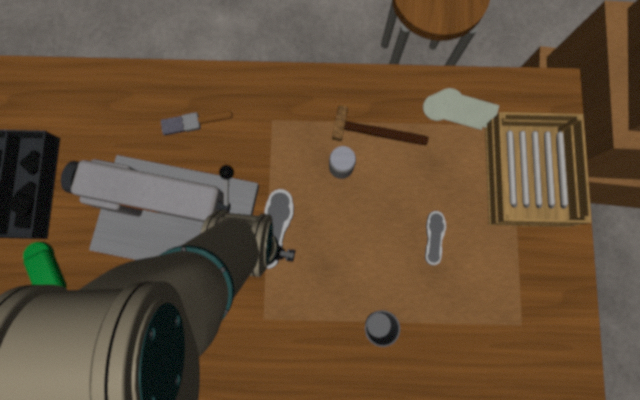

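View pics/wrist2.png

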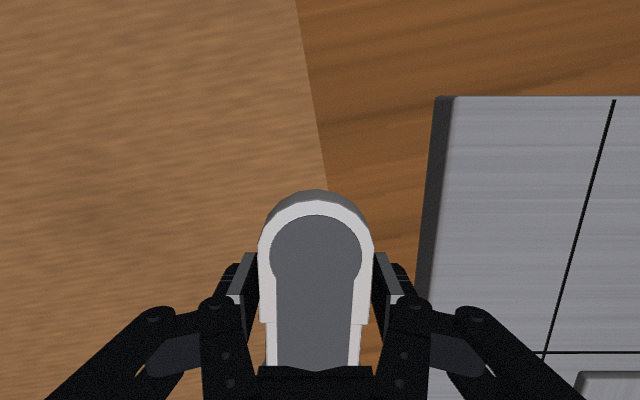

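Top2 shows the sole held level, its toe at about (280,195), with the forearm over the machine's front-left. Wrist2 shows the heel gripped symmetrically, and the scribed lines crossing near (545,352). I'll measure the sole in the hand, the cross, and the arm's clearance.

Run:
```python
from h import *
O=np.array([564,123.]); a=-0.178; Rm=np.array([[np.cos(a),-np.sin(a)],[np.sin(a),np.cos(a)]])
t=pickle.load(open('top2.pkl','rb')); t0=pickle.load(open('top.pkl','rb')); w=pickle.load(open('wrist2.pkl','rb'))
W=cloud(t); hsv=cv2.cvtColor(t["frame"],cv2.COLOR_RGB2HSV)
u=np.arange(640)[None];v=np.arange(400)[:,None]
m=(hsv[:,:,1]<60)&(hsv[:,:,2]>60)&(u>262)&(u<300)&(v>180)&(v<275)
m&=abs(W[:,:,2]-.058)<.02
c=max(comps(m),key=lambda c:c[1][4]); print(c[1])
cn=max(cv2.findContours(c[0].astype(np.uint8),cv2.RETR_EXTERNAL,cv2.CHAIN_APPROX_NONE)[0],key=len)
P=ray(t,cn[:,0],.058)[:,:2]*1000; L=(P-O)@Rm
print("toe x",L[:,0].max()); 
for x in range(-60,60,10):
    q=L[abs(L[:,0]-(L[:,0].max()-55+x))<6]; print(x,q[:,1].min().round(1),q[:,1].max().round(1))
Wt=W[c[0]]; A=np.c_[Wt[:,:2],np.ones(len(Wt))]; print("plane",np.linalg.lstsq(A,Wt[:,2],rcond=None)[0], np.median(Wt[:,2]))
# arm clearance after shift
d=(abs(t["z_map"]-t0["z_map"])>.03)&(W[:,:,2]>.08)&(W[:,:,0]<.8)
Q=W[d]*1000; Q[:,1]+=143; M=np.c_[(Q[:,:2]-O)@Rm,Q[:,2]]
for lo in range(80,500,30):
    k=(M[:,2]>=lo)&(M[:,2]<lo+30)&(M[:,1]>-40)
    if k.any(): print("z",lo,"max x",M[k,0].max().round(), "at y",M[k][M[k,0].argmax(),1].round())
# wrist: heel end & lines
print("heel end",((ray(w,[[316,191]],.058)[:,:2]*1000-O)@Rm))
X=ray(w,[[545,352],[614,100],[640,352]],.03)[:,:2]*1000; print(X,(X-O)@Rm)
```

```text
[265 189  29  57 993]
toe x 81.86831177261031
-60 -166.9 -144.7
-50 -167.2 -140.4
-40 -169.8 -138.4
-30 -172.9 -135.8
-20 -174.5 -131.5
-10 -177.7 -112.2
0 -178.0 -110.1
10 -177.5 -110.1
20 -175.5 -111.6
30 -173.5 -112.8
40 -168.7 -114.9
50 -162.0 -120.3
plane [-0.00175803  0.02553971  0.06116353] 0.05974659947218709
z 80 max x -82.0 at y -36.0
z 110 max x -77.0 at y -32.0
z 140 max x -73.0 at y 327.0
z 170 max x 9.0 at y 275.0
z 200 max x -63.0 at y -21.0
z 230 max x 32.0 at y 84.0
z 260 max x -74.0 at y -30.0
z 290 max x -85.0 at y -35.0
z 380 max x -48.0 at y -36.0
z 410 max x -48.0 at y -35.0
z 440 max x -60.0 at y -28.0
z 470 max x -72.0 at y -1.0
heel end [[-113.46657379 -139.5960715 ]]
[[561.88634466 124.09883067]
 [416.89223242 149.91391866]
 [572.20540613 181.27559739]] [[  -2.27481977    0.70722186]
 [-149.54885267    0.44154664]
 [  -2.24260745   58.80769212]]
```

The cross, from two views, is at (562.5,123.5) mm. The sole's ball is 25 mm too far in machine x and 141 mm short in y, and its yaw is off by about 0.03. The arm clears the head.

servo_tool(
  steps=[
    [[0,10,0],0.01,40],
    [[0,22,0],0.01,40],
    [[0,26,0],0.01,40],
    [[0,26,0],0,40],
    [[0,26,0],0,40],
    [[0,20,0],0,40],
    [[0,10,0],0,40],
    [[0,4,0],0,40],
  ],
)

```text
time: 5.63
eef_pos: [0.4689, 0.1453, 0.0463]
tool_rot: [[-0.99, 0.142, 0.0], [0.142, 0.99, 0.001], [0.0, 0.001, -1.0]]
contact_force: [-0.2, -0.2, -0.7]
grip_width: 0.0521
grip_force: 52.4
```

servo_tool(
  steps=[
    [[0,0,0],0,40],
    [[0,0,-3],0,40],
    [[0,0,-3],0,40],
    [[0,0,-2],0,40],
    [[0,0,-1],0,40],
    [[0,0,-1],0,40],
    [[0,0,0],0,40],
    [[0,0,0],0,40],
  ],
)

```text
time: 6.3
eef_pos: [0.4693, 0.1423, 0.0363]
tool_rot: [[-0.989, 0.147, -0.0], [0.147, 0.989, -0.0], [0.0, -0.0, -1.0]]
contact_force: [-0.6, -0.2, -1.0]
grip_width: 0.0524
grip_force: 52.5
```

servo_tool(
  steps=[
    [[0,0,-1],0,40],
    [[0,0,0],0,40],
    [[0,0,0],0,40],
    [[0,0,0],0,54],
    [[0,0,0],0,60],
    [[0,0,0],0,70],
    [[0,0,0],0,80],
    [[0,0,0],0,80],
  ],
)

```text
time: 6.97
eef_pos: [0.4692, 0.1428, 0.0352]
tool_rot: [[-0.989, 0.146, 0.0], [0.146, 0.989, 0.0], [-0.0, 0.0, -1.0]]
contact_force: [-0.2, 0.2, 0.2]
grip_width: 0.0798
grip_force: 0.0
```

servo_tool(
  steps=[
    [[0,0,0],0,80],
    [[0,0,4],0,80],
    [[0,0,6],0,80],
    [[0,0,10],0,80],
    [[-5,0,20],0,80],
    [[-10,0,35],0,80],
    [[-5,0,35],0,80],
    [[0,0,30],0,80],
  ],
)

```text
time: 7.63
eef_pos: [0.4477, 0.1424, 0.1779]
tool_rot: [[-0.989, 0.146, -0.001], [0.146, 0.989, 0.0], [0.001, 0.0, -1.0]]
contact_force: [-0.0, -0.1, 1.0]
grip_width: 0.08
grip_force: 0.0
```

Run:
```python
from workcell import status, eyes
from h import *
st=status.get_state(); print(st["time"],st["eef_pos"])
for n in("wrist","top"):
    w=eyes.snapshot(n); pickle.dump(w,open(n+'3.pkl','wb'))
    if n=="wrist":cv2.imwrite('pics/w3.png',w["frame"][:,:,::-1])
```

```text
7.6333 [0.44767587 0.14242484 0.17786273]
```

View pics/w3.png

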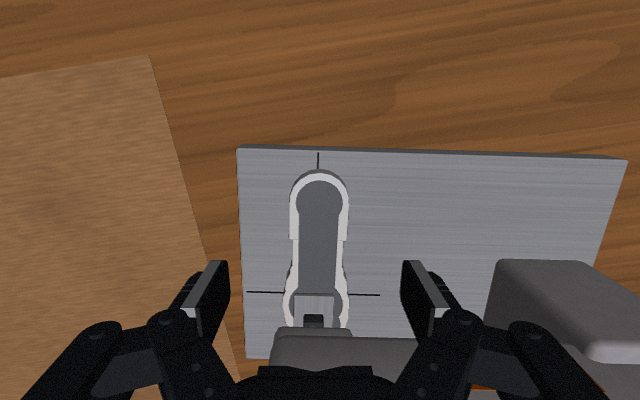

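The view shows the sole lying on the bed, its heel end at (319,172). The x-line meets the bed edge at (318,153), and the y-line runs at row 292. I'll measure both in this one picture.

Run:
```python
from h import *
w=pickle.load(open('wrist3.pkl','rb'))
X=ray(w,[[318,153],[318,166],[247,291.5],[280,292.5],[378,295.5]],.03)[:,:2]*1000; print("lines",X.round(1).tolist())
O=np.array([562.5,123.5]); a=-.177; Rm=np.array([[np.cos(a),-np.sin(a)],[np.sin(a),np.cos(a)]])
print("in machine",((X-O)@Rm).round(1).tolist())
hsv=cv2.cvtColor(w["frame"],cv2.COLOR_RGB2HSV); g=hsv[:,:,2]
m=(g>165)&(hsv[:,:,1]<50); m[:150]=0;m[330:]=0;m[:,:275]=0;m[:,360:]=0
print(np.percentile(g[200:260,230:290],90),g[230,295])
pts=[]
for v in range(172,326,6):
    r=np.where(m[v])[0]
    if len(r)>3:
        q=(ray(w,[[r.min()-.5,v],[r.max()+.5,v]],.048)[:,:2]*1000-O)@Rm; pts.append([*q.mean(0),q[1,1]-q[0,1]])
print(np.round(pts,1).tolist())
W=cloud(w); k=np.zeros_like(m);k[200:285,305:335]=1
print("top z",np.median(W[k][:,2]),"bed z",np.median(W[200:280,390:400,2]))
Wt=W[k]; print("plane",np.linalg.lstsq(np.c_[Wt[:,:2],np.ones(len(Wt))],Wt[:,2],rcond=None)[0])
```

```text
lines [[417.1, 149.9], [428.9, 148.2], [549.8, 55.6], [556.1, 89.5], [574.8, 190.6]]
in machine [[-147.8, 0.4], [-135.9, 0.8], [-0.5, -69.1], [-0.3, -34.6], [0.3, 68.2]]
139.0 186
[[-129.1, 1.7, 28.7], [-123.7, 1.5, 40.2], [-118.2, 2.1, 46.6], [-112.7, 1.8, 51.3], [-107.1, 2.0, 51.6], [-101.5, 2.2, 52.0], [-95.7, 2.4, 52.3], [-89.9, 2.6, 52.6], [-84.0, 2.3, 52.0], [-78.1, 2.5, 52.4], [-72.0, 1.8, 52.7], [-65.9, 2.4, 46.5], [-59.8, 2.6, 46.8], [-53.5, 2.4, 46.2], [-47.1, 2.6, 46.5], [-40.7, 1.8, 48.7], [-34.2, 2.0, 50.9], [-27.6, 1.7, 56.1], [-20.9, 2.4, 59.4], [-14.1, 2.6, 59.8], [-7.2, 1.8, 64.2], [-0.3, 2.5, 65.6], [6.8, 2.7, 64.0], [13.9, 3.5, 63.5], [21.2, 3.7, 61.9]]
top z 0.048367975768100396 bed z 0.029690445473149557
plane [-0.14834927 -0.01701764  0.12511701]
```

Run:
```python
from h import *
W=cloud(pickle.load(open('wrist3.pkl','rb')))
for v in range(180,292,10): print(v,np.median(W[v-2:v+3,308:332],axis=(0,1)).round(4),"bed",np.median(W[v-2:v+3,380:395,2]).round(4))
t=pickle.load(open('top3.pkl','rb')); h=cv2.cvtColor(t["frame"],cv2.COLOR_RGB2HSV); W=cloud(t)
k=(h[:,:,2]<45)&(np.hypot(np.arange(640)[None]-227,np.arange(400)[:,None]-172)<14)
print("knob",k.sum(),np.median(W[k],0))
```

```text
180 [0.4376 0.1481 0.048 ] bed 0.0297
190 [0.4463 0.1471 0.0484] bed 0.0298
200 [0.4555 0.1455 0.0485] bed 0.0298
210 [0.4649 0.1442 0.0484] bed 0.0298
220 [0.4745 0.1428 0.0484] bed 0.0299
230 [0.4842 0.1414 0.0483] bed 0.0297
240 [0.494  0.1402 0.0483] bed 0.0297
250 [0.5043 0.1385 0.0484] bed 0.0298
260 [0.5145 0.1372 0.0483] bed 0.0297
270 [0.5252 0.1355 0.0484] bed 0.0298
280 [0.5361 0.1342 0.0484] bed 0.0296
290 [0.5471 0.1323 0.0483] bed 0.0295
knob 139 [0.61439118 0.06251061 0.24274105]
```

The sole is flat: its top is at 48.4 mm all along, with the ball about 2 mm from the cross. The knob centre is near (614,64,231) mm, so the lever stands at about 0.17 rad. Now the fingers close, rise over the head and go above the knob.

servo_tool(
  steps=[
    [[0,0,40],0,0],
    [[0,0,41],0,0],
    [[0,0,36],0,0],
    [[34,-14,5],0,0],
    [[36,-16,0],0,0],
    [[36,-17,0],0,0],
    [[36,-17,0],0,0],
    [[22,-14,0],0,0],
  ],
  squeeze=40,
)

```text
time: 8.4
eef_pos: [0.6159, 0.0627, 0.2976]
tool_rot: [[-0.989, 0.147, 0.002], [0.147, 0.989, -0.001], [-0.002, -0.001, -1.0]]
contact_force: [0.7, 0.1, 0.3]
grip_width: -0.0006
grip_force: 0.0
```

servo_tool(
  steps=[
    [[2,0,-12],0,0],
    [[0,0,-15],0,0],
    [[0,0,-10],0,0],
    [[0,0,-6],0,0],
    [[0,0,-3],0,0],
    [[0,0,0],0,0],
    [[0,0,0],0,0],
    [[0,0,0],0,0],
  ],
)

```text
time: 9.07
eef_pos: [0.6155, 0.0649, 0.2522]
tool_rot: [[-0.989, 0.146, 0.001], [0.146, 0.989, 0.0], [-0.001, 0.0, -1.0]]
contact_force: [0.1, 0.8, -0.2]
grip_width: -0.0004
grip_force: 0.0
```

Run:
```python
from workcell import status, eyes
from h import *
st=status.get_state(); print(st["time"],st["eef_pos"],st["grip_width"])
w=eyes.snapshot("scene"); cv2.imwrite('pics/s4.png',cv2.resize(w["frame"][170:370,240:480,::-1],None,fx=3,fy=3))
```

```text
9.0667 [0.61547762 0.06492107 0.25219069] -0.00039022799218528894
```

View pics/s4.png

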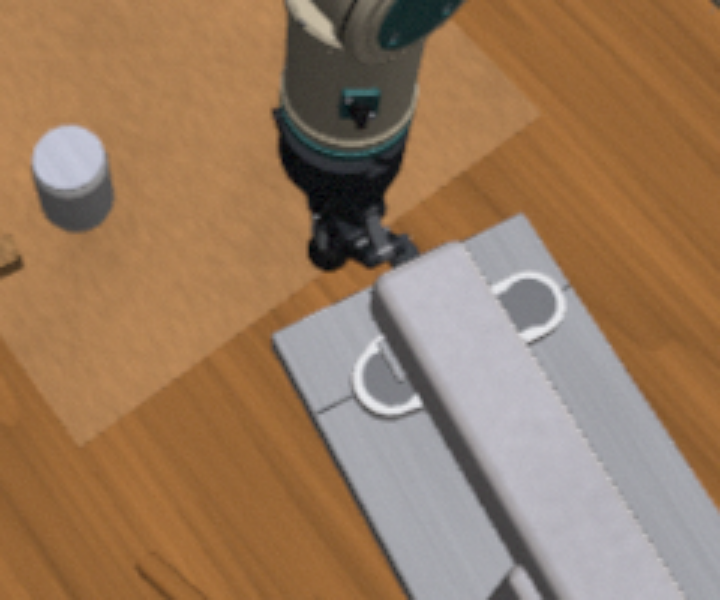

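The picture shows the closed fingers right above the knob at about (325,250) in the crop. The sole lies under the foot with its toe and heel showing. I'll push down along the knob's arc.

servo_tool(
  steps=[
    [[0,0,-6],0,0],
    [[4,-1,-4],0,0],
    [[4,-1,-4],0,0],
    [[4,-1,-6],0,0],
    [[4,-1,-7],0,0],
    [[4,0,-7],0,0],
    [[3,-1,-7],0,0],
    [[1,0,-3],0,0],
  ],
)

```text
time: 9.78
eef_pos: [0.6415, 0.059, 0.207]
tool_rot: [[-0.989, 0.147, 0.004], [0.147, 0.989, -0.001], [-0.004, -0.0, -1.0]]
contact_force: [2.9, -0.7, 3.0]
grip_width: -0.0
grip_force: 1.9
```

servo_tool(
  steps=[
    [[2,0,-6],0,0],
    [[2,-1,-6],0,0],
    [[1,0,-6],0,0],
    [[0,0,-5],0,0],
    [[0,0,-4],0,0],
    [[0,0,-2],0,0],
    [[0,0,0],0,0],
    [[0,0,0],0,0],
  ],
)

```text
time: 10.45
eef_pos: [0.6445, 0.0584, 0.1795]
tool_rot: [[-0.989, 0.146, 0.001], [0.146, 0.989, 0.0], [-0.001, 0.0, -1.0]]
contact_force: [1.6, -0.7, 10.8]
grip_width: 0.0
grip_force: 5.4
```

servo_tool(
  steps=[
    [[0,0,-1],0,0],
    [[0,0,-1],0,0],
    [[0,0,0],0,0],
    [[0,0,0],0,0],
    [[0,0,0],0,0],
    [[0,0,0],0,0],
    [[0,0,0],0,0],
    [[0,0,0],0,0],
  ],
)

```text
time: 11.12
eef_pos: [0.6446, 0.0584, 0.1793]
tool_rot: [[-0.989, 0.146, 0.002], [0.146, 0.989, 0.0], [-0.002, 0.001, -1.0]]
contact_force: [-1.7, -0.2, 20.0]
grip_width: 0.0002
grip_force: 10.0
```

servo_tool(
  steps=[
    [[0,0,5],0,0],
    [[0,0,15],0,0],
    [[0,0,30],0,0],
    [[0,0,35],0,0],
    [[0,0,35],0,0],
    [[-25,-25,15],0,0],
    [[-25,-30,0],0,0],
    [[-25,-30,0],0,0],
  ],
)

```text
time: 11.78
eef_pos: [0.5667, -0.026, 0.3109]
tool_rot: [[-0.99, 0.144, -0.003], [0.144, 0.99, 0.001], [0.003, 0.0, -1.0]]
contact_force: [-0.2, -0.1, 0.4]
grip_width: -0.0
grip_force: 0.0
```

servo_tool(
  steps=[
    [[-20,-35,0],0,0],
    [[-20,-35,0],0,0],
    [[-20,-35,0],0,0],
    [[0,-30,0],0,0],
    [[0,-20,0],0,0],
    [[0,0,0],0,0],
    [[0,0,0],0,0],
    [[0,0,0],0,0],
  ],
)

```text
time: 12.45
eef_pos: [0.5083, -0.1795, 0.3102]
tool_rot: [[-0.989, 0.145, -0.003], [0.145, 0.989, 0.002], [0.004, 0.002, -1.0]]
contact_force: [0.5, 0.5, -0.0]
grip_width: -0.0004
grip_force: 0.0
```

Run:
```python
from workcell import status, eyes
from h import *
st=status.get_state(); print(st["time"],st["eef_pos"])
t=eyes.snapshot("top"); W=cloud(t); h=cv2.cvtColor(t["frame"],cv2.COLOR_RGB2HSV)
k=(h[:,:,2]<45)&(np.hypot(np.arange(640)[None]-227,np.arange(400)[:,None]-172)<25)&(W[:,:,2]>.12)
print("knob",k.sum(),np.median(W[k],0))
w=eyes.snapshot("scene"); cv2.imwrite('pics/s5.png',np.vstack([cv2.resize(w["frame"][220:320,320:480,::-1],None,fx=3,fy=3),cv2.resize(t["frame"][140:290,100:340,::-1],(480,300))]))
```

```text
12.45 [ 0.50826928 -0.17946214  0.3101778 ]
knob 120 [0.64067068 0.05808951 0.17839885]
```

View pics/s5.png

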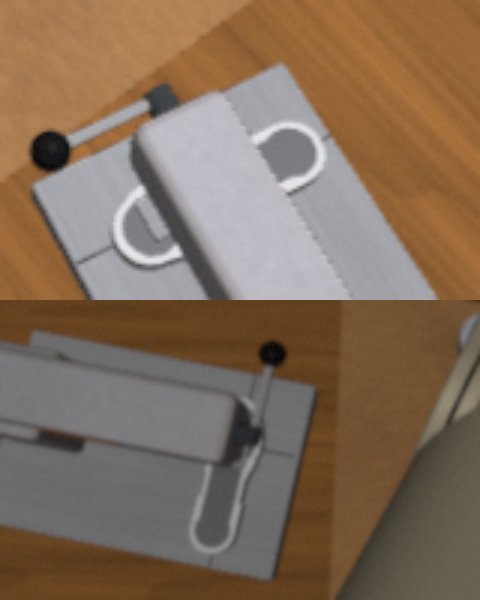

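The lever is level, with the knob top at 178 mm. It stood hard on its stop under 20 N, the sole is clamped along the line, and the arm is clear.

```bash
python3 -c "
from workcell import r
print(r.hand_in())"
```

```text
the job is handed in; nothing more can be done
None
```

The larger sole lies flat on the bed, grey face up and heel towards the robot, with its ball measured about 2 mm from the cross before clamping; the lever is down on its stop, the arm is clear, and the job was handed in at about 12.5 s, though hand-in returned no verdict.

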